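# Feel three servos for gear play and reject the worn one

## Task

One of the three servos in the bench stand has a worn gear train. Find it by rocking the horns gently back and forth near the tip, to both ends of their play but without driving the gears round, while the servos sit in the stand; then lift the loose one out and set it down upright in the empty white parts tray. Leave the two sound servos seated in the stand and disturb nothing else on the desk.

Things in the scene. Friction and masses are not known exactly. Their poses are not given: they have to be found in the camera images.
- stand: Grey plastic bench stand fixed to the desk, 64 (x) x 220 (y) x 26 mm high, a low screw foot at each end (268 mm over all). Origin: centre of its underside. Three pockets 16 mm deep (floor 10 mm above the desk) in a row along its y, 75 mm apart; a servo stands in each, all with the stand's heading, horns to its -x.
- pocket_1 (a point): Middle of the mouth of the pocket at the stand's y = +75 mm, 26 mm above the desk, axes as the stand's; the servo's case is centred on it. Each servo's horn is an aluminium bar 8 mm wide and 6 mm thick, its mid-thickness 26 mm above this point, lying along -x from 10 mm (upright shaft) to 51 mm away, past the stand's edge, free all round. Rock it along y some 44 mm out.
- pocket_2 (a point): The same for the pocket at y = 0. Rocking: in its play a horn swings freely and stays where left, 44 mm out about 0.5 mm to each side in a sound servo and 4.4 mm in the worn one; the case in its pocket may add 1 mm. At the end of the play the gears hold against up to about 11 N there, more drives them round: stop at 3 to 5 N.
- pocket_3 (a point): The same for the pocket at y = -75 mm. Each servo: black case 40.5 (x) x 20 (y) x 36 mm high, ears 54.5 mm over all in x at 26.5 to 29 mm up, about 75 g. It stands on the pocket's floor, 0.25 mm free a side, 20 mm of the case showing above the stand, and lifts straight up, best by its two long sides.
- horn_a (a joint): How far (rad, + to the left from above) the gears of one of the servos, here called a, have been driven round by its horn. 0 at the start; play does not show in it; 0.08 is harm. Which pocket it is in is not told. Body origin: on the output shaft, 36 mm above the servo's underside, x along the case.
- horn_b (a joint): How far (rad, + to the left from above) the gears of one of the servos, here called b, have been driven round by its horn. 0 at the start; play does not show in it; 0.08 is harm. Which pocket it is in is not told. Body origin: on the output shaft, 36 mm above the servo's underside, x along the case.
- horn_c (a joint): How far (rad, + to the left from above) the gears of one of the servos, here called c, have been driven round by its horn. 0 at the start; play does not show in it; 0.08 is harm. Which pocket it is in is not told. Body origin: on the output shaft, 36 mm above the servo's underside, x along the case.
- tray_in (a point): Middle of the inner floor (3 mm above the desk) of the empty white plastic parts tray, fixed to the desk: 170 (own x) x 120 (own y) x 28 mm outside, walls 3 mm. A servo with its horn is 78 mm long and fits in along x.
- pliers: Bystander: long-nose pliers with red grips lying on the desk, 160 x 65 x 15 mm, nose along own x; origin under the middle.
- radio: Bystander: small radio board on a black battery holder 62 x 58 mm, 30 mm high, with an upright rod antenna 134 mm high at a corner; origin under the middle.
- mouse: Bystander: computer mouse 94 x 56 x 34 mm; origin under the middle.
There are look-alikes about, which are no part of the job. What is shaped like the part that bears horn_c but orange or yellow is not meant.

How it is judged:
By the outcome, as a careful person would: the job done as asked, in the order asked, and still so for the second after the job is handed in, with the robot touching nothing.
It also fails if it takes over 72 s, if anything falls off the work surface, if the arm or the gripper's body presses on something with over 40 N, if the wrist force passes 120 N, or if a joint passes its speed limit or range.

## Robot

A 6-joint arm with a two-finger parallel gripper is mounted at the origin on the work surface. World frame = base frame: x ahead of the robot, y to its left, z up, the work surface at z = 0. Lengths are in mm, angles in degrees, forces in N, time in s.
With the tool pointing down it reaches from about 275 to 875 mm from the base axis. Payload 12.5 kg.
Tool frame: the origin (TCP) lies on the front face of the gripper's body, between the roots of the fingers; the fingertips stand r.tip_reach ahead of it and the grasp point (between the pads) lies 54 mm ahead of it (r.tip_reach is the distance from the TCP to the fingertips, in mm); z points along the fingers, y is the line along which they close (so a half turn about z gives the same grasp; the last joint's range is limited). The gripper opens to 85 mm and grips with 20 to 120 N. Pads are 22 mm wide; open, the fingers measure 114 mm over their backs; the gripper's body (76 mm by 85 mm) begins 54 mm behind the grasp point. The pads swing forward as they close: fully open they stand 13 mm farther back than shut.
Start: joints at [64.595, 20.094, 94.641, -0, 65.266, -4.847], TCP at [193.101, 514.973, 303.89] pointing down, gripper open.
Joint ranges: [-157.81, 157.81], [-45, 120.19], [0.68, 151.7], [-89.99, 269.99], [4.06, 180], [-164.3, 164.3]. Speed limits (degrees/s): [127.2, 127.2, 159.86, 180, 180, 180].

## Interface

Orientations are given as [roll, pitch, yaw] about the fixed x, y, z axes, in that order (R = Rz(yaw) Ry(pitch) Rx(roll)).
In Python, from station import r, imaging, workorder gives the robot as it stands.
- The arm moves only by the tool send_rows, never from a script. Its argument "series" is a list of rows, each a list of 2 entries, a list of its own where there are three numbers: the shift along the tool's x, y, z in mm, then the turn about the tool's z in degrees. In form: [[[x, y, z], roll], ...]. A call has exactly 5 rows; each row shifts and turns the commanded pose from where the row before left it, along the tool's axes as they then stand; what a row does not reach is not made up. A row lasts 1/12 s, in which the tool goes at most 41.7 mm and 7.16 degrees, less where a joint would pass 70% of its speed; a pose out of reach is approached as far as the arm can. A call with a gripper value outside its range is refused whole. "gripper" is the closure, from 0 (fully open) to 1 (shut), set as the call begins (left out, the last holds). The fingers move at their own pace and stop on an object; "squeeze" is the grip in N (left out, the last holds). Time passes only in rows, so rows that do not move let the fingers close, or fill a call up. It gives the time, the measured TCP pose, the force, the opening and the grip force at its end, in the units of the state.
- r.sense(): the state, without advancing time (a new reading comes with each control period).
- imaging.grab_frame(name): name is "scene" or "top" or "wrist"; returns (picture, depth): 384x512x3 uint8, red, green, blue; 384x512 float32, mm along the optical axis (not along the pixel's ray), 0 where there is no reading.
- imaging.camera_model(name): a dict with "intrinsics" (3x3 intrinsics, pixels), "position" and "rotation" of the camera in the world. Camera axes: x right, y down, z forward; pixel columns grow to the right and rows downward; lengths in mm; the calibration is good to about 2 mm. A picture is of the moment at which its call begins: read the wrist's pose just before it. camera_model takes no time and is no camera call; for the wrist camera it gives the pose at the moment of the call.
- workorder.job_done(): hands the job in; it is judged then, once.
The state is a dict: "time": time; "q": joint angles; "qvel": joint speeds; "tau": joint torques, N m; "position": TCP position; "eef_rot": TCP orientation; "contact_force": force on the tool from outside, world axes, zero at the start; "ft_torque": the same for the moment, N m; "width": finger opening in mm; "gripper_force": force on a finger pad.
Only numpy, scipy, OpenCV 4.12 (cv2) and the standard library are available. Lean on these libraries where they do the work, as an engineer would, in place of code of your own. Each camera call takes 0.05 s, during which the arm holds its last target. There are 200 camera calls.

## Working session

There is one attempt and no reset: what is moved stays moved. The work goes in short steps, Python scripts to look and compute and a tool call to move; the robot and the scene stay as the last step left them, time stands still between calls to the robot, and variables do not carry over. Pictures are saved under pics/ and viewed, at most 10 in all, crops included, and the job is handed in when it is done.

Besides the shell and the picture viewer there is one more tool, called as name([rows], argument=value, ...), one row to a line, values as JSON. send_rows: Moves the arm, as the interface text tells. Its arguments: {"type":"object","properties":{"series":{"type":"array","items":{"type":"array"}},"gripper":{"type":"number"},"squeeze":{"type":"number"}},"required":["series"]}

```bash
mkdir -p pics; ls; python3 - <<'E'
from station import r, imaging, workorder
import cv2,numpy as np
s=r.sense(); print({k:np.round(v,3).tolist() for k,v in s.items()}, r.tip_reach)
for n in("top","scene"):
    p,d=imaging.grab_frame(n); np.savez(f"pics/{n}.npz",p=p,d=d)
    cv2.imwrite(f"pics/{n}.png",cv2.resize(p[:,:,::-1],(800,600)))
    m=imaging.camera_model(n); print(n,m)
E
```

```text
pics
{'time': 0.0, 'q': [64.596, 20.123, 94.676, -0.0, 65.265, -4.85], 'qvel': [0.005, -0.01, -0.03, 0.104, -0.059, 0.087], 'tau': [0.007, -50.61, -29.141, 0.0, 0.004, -0.0], 'position': [193.001, 514.773, 303.377], 'eef_rot': [-179.937, -0.005, 159.446], 'contact_force': [0.821, 0.083, -0.211], 'ft_torque': [-0.022, 0.023, 0.037], 'gripper_force': 0.0, 'width': 85.472} 72.6
top {'intrinsics': array([[491.8526228 ,   0.        , 262.42858442],
       [  0.        , 491.8526228 , 187.15537177],
       [  0.        ,   0.        ,   1.        ]]), 'position': array([ 403.67852855,  -65.10029944, 1461.34695766]), 'rotation': array([-172.49110412,    0.81577337,  -89.00319062])}
scene {'intrinsics': array([[356.87346967,   0.        , 254.38851137],
       [  0.        , 356.87346967, 188.86799211],
       [  0.        ,   0.        ,   1.        ]]), 'position': array([ 983.47199324, -550.83497701,  645.53737374]), 'rotation': array([-132.14613757,   -0.33189118,   38.37082019])}
```

View pics/top.png

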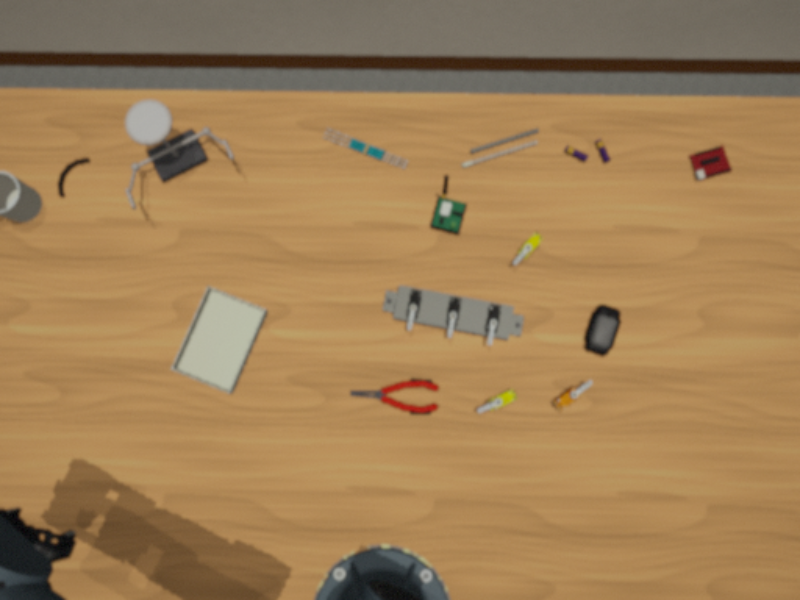

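View pics/scene.png

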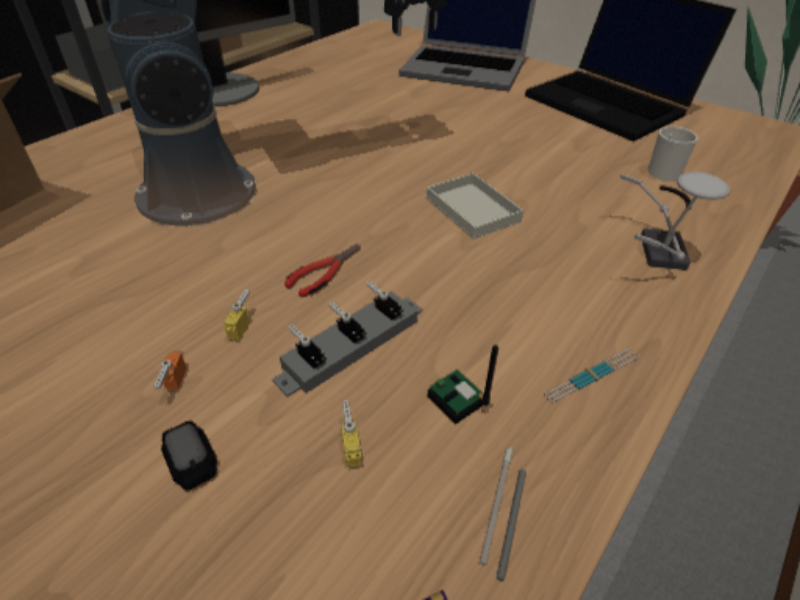

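The top view shows the grey stand at (454,312) of 800x600, its three horns pointing down the image, and the white tray at (220,340). The pliers are near (400,395), the radio at (449,215) and the mouse at (602,330). The yellow and orange servos are look-alikes.

```bash
cat > h.py <<'E'
import numpy as np,cv2
from scipy.spatial.transform import Rotation as R
def ray(m,uv,z):
    """pixels -> world points on plane z"""
    K=m["intrinsics"];uv=np.atleast_2d(np.float64(uv))
    d=np.c_[uv,np.ones(len(uv))]@np.linalg.inv(K).T
    d=d@R.from_euler('xyz',m["rotation"],degrees=True).as_matrix().T
    p=np.array(m["position"]);return p+d*((z-p[2])/d[:,2])[:,None]
def rect(m,mask,z):
    c=max(cv2.findContours(mask.astype(np.uint8),0,2)[0],key=cv2.contourArea)
    p=ray(m,c[:,0],z)[:,:2].astype(np.float32)
    return cv2.minAreaRect(p)
def pix(m,P):
    Rm=R.from_euler('xyz',m["rotation"],degrees=True).as_matrix()
    q=(np.atleast_2d(P)-m["position"])@Rm@m["intrinsics"].T
    return q[:,:2]/q[:,2:]
E
python3 - <<'E'
from h import *
from station import imaging
m=imaging.camera_model("top");p=np.load("pics/top.npz")["p"]
hsv=cv2.cvtColor(p,cv2.COLOR_RGB2HSV);S,V=hsv[...,1],hsv[...,2]
def win(a,x0,x1,y0,y1):
    b=np.zeros_like(a);b[y0:y1,x0:x1]=a[y0:y1,x0:x1];return b
print("HSV stand",hsv[200,275],"tray",hsv[215,140],"wood",hsv[230,220],"horn",hsv[205,263])
st=win((S<60),238,340,175,222); st=cv2.morphologyEx(st.astype(np.uint8),2,np.ones((5,5)))
st=cv2.morphologyEx(st,3,np.ones((9,9)))
print("stand",rect(m,st,26))
tr=cv2.morphologyEx(win((S<70),100,180,175,260).astype(np.uint8),3,np.ones((5,5)));print("tray",rect(m,tr,28))
hn=win((V>170)&(S<40),250,330,180,225)
n,l,s,c=cv2.connectedComponentsWithStats(hn.astype(np.uint8))
for i in range(1,n):
    if s[i,4]>8: print("horn",s[i],ray(m,c[i],55)[0])
red=win((S>150)&((hsv[...,0]<8)|(hsv[...,0]>172)),215,290,235,270);print("pliers",rect(m,red,10))
k=imaging.camera_model("wrist");print(k)
E
```

```text
HSV stand [ 30  19 137] tray [ 33  26 187] wood [ 17 128 184] horn [ 30   5 164]
stand ((555.2282104492188, -121.85682678222656), (260.90045166015625, 66.48704528808594), 80.16912841796875)
tray ((499.365478515625, 315.6345520019531), (123.94503021240234, 169.62271118164062), 68.73390197753906)
pliers ((400.410888671875, -41.75205612182617), (57.98206329345703, 102.5224838256836), 0.9821178317070007)
{'intrinsics': array([[298.58548797,   0.        , 256.00557787],
       [  0.        , 298.58548797, 192.6574645 ],
       [  0.        ,   0.        ,   1.        ]]), 'position': array([114.60833388, 543.26233099, 373.45001391]), 'rotation': array([1.60996634e+02, 1.06123295e-01, 6.94308350e+01])}
```

send_rows([
  [[0,0,0],-5.3],
  [[0,0,0],-5.4],
  [[-23,-31.4,0],0],
  [[-23,-31.4,0],0],
  [[-23,-31.4,0],0],
], gripper=0.75)

```text
time: 0.52
position: [245.0, 409.0, 303.4]
eef_rot: [-180.0, -0.0, 170.2]
contact_force: [1.6, -0.7, -0.1]
width: 25.8
gripper_force: 0.0
```

send_rows([
  [[-23,-31.4,0],0],
  [[-23,-31.4,0],0],
  [[-23,-31.4,0],0],
  [[-23,-31.4,0],0],
  [[-23,-31.4,0],0],
])

```text
time: 0.93
position: [331.6, 234.2, 303.8]
eef_rot: [-180.0, -0.0, 170.2]
contact_force: [0.3, 0.2, 0.5]
width: 21.3
gripper_force: 0.0
```

send_rows([
  [[-23,-31.4,0],0],
  [[-23,-31.4,0],0],
  [[-23,-31.4,0],0],
  [[-23,-31.4,0],0],
  [[-23,-31.4,0],0],
])

```text
time: 1.35
position: [418.1, 59.6, 303.9]
eef_rot: [180.0, 0.0, 170.1]
contact_force: [1.7, 1.2, -0.1]
width: 21.3
gripper_force: 0.0
```

send_rows([
  [[-23,-31.4,0],0],
  [[-23,-31.4,0],0],
  [[-23,-31.4,0],0],
  [[-23,-31.4,0],0],
  [[0,0,0],0],
])

```text
time: 1.77
position: [488.9, -82.6, 303.6]
eef_rot: [-179.9, 0.1, 169.9]
contact_force: [-0.1, 1.0, 0.2]
width: 21.1
gripper_force: 0.0
```

```bash
python3 - <<'E'
from h import *
from station import imaging,r
m=imaging.camera_model("wrist");p,d=imaging.grab_frame("wrist");np.savez("pics/w1.npz",p=p,d=d,**m)
cv2.imwrite("pics/w1.png",cv2.resize(p[:,:,::-1],(800,600)))
s=r.sense();print(s["position"],s["eef_rot"],s["contact_force"])
for P in[(555.2,-121.9),(568,-48),(542.4,-195.7)]:print(pix(m,[*P,26])*800/512)
E
```

```text
[487.65423569 -80.34779699 303.35578959] [-1.79991007e+02 -2.62690481e-02  1.69936149e+02] [-0.55980092  0.09679167 -0.46760595]
[[368.78516243 342.50529669]]
[[461.03994358 342.21771605]]
[[276.77289406 342.77290897]]
```

View pics/w1.png

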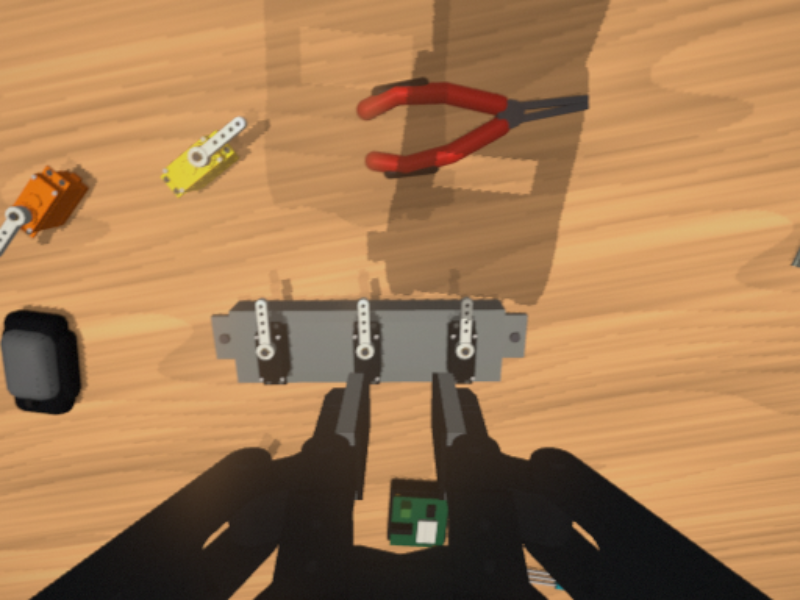

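The wrist view shows the stand level. The horns' shafts are at (265,351), (364,351) and (465,351) and their tips near row 302. The pliers and radio are clear of it.

```bash
python3 - <<'E'
from h import *
f=np.load("pics/w1.npz");m={k:f[k] for k in("intrinsics","position","rotation")};p=f["p"]
hsv=cv2.cvtColor(p,cv2.COLOR_RGB2HSV);S,V=hsv[...,1],hsv[...,2]
b=np.zeros(S.shape,bool);b[185:235,150:320]=True
mk=(b&(V>165)&(S<40)).astype(np.uint8); mk=cv2.morphologyEx(mk,3,np.ones((5,5)))
n,l,s,c=cv2.connectedComponentsWithStats(mk)
for i in range(1,n):
    if s[i,4]>20:
        ys,xs=np.where(l==i);w=ray(m,np.c_[xs,ys],55)[:,:2]
        mr=cv2.minAreaRect(w.astype(np.float32));print("horn",s[i,4],np.round(mr[0],1),np.round(mr[1],1),round(mr[2],1))
b[:]=0;b[190:248,150:323]=True
g=(b&(S<60)&(V>90)).astype(np.uint8);g=cv2.morphologyEx(g,2,np.ones((5,5)))
print("stand",rect(m,g,26)); cv2.imwrite("pics/g.png",g*255)
E
```

```text
horn 282 [ 518.8 -193.1] [12.1 46.2] 79.4
horn 280 [ 532.3 -117.7] [17.2 46.1] 70.9
horn 199 [551.3 -47.2] [31.5 16.6] 7.3
stand ((547.5123291015625, -174.9414520263672), (114.5574951171875, 76.44125366210938), 79.96599578857422)
```

send_rows([
  [[-9,-9.7,20],0],
  [[-9,-9.6,25],0],
  [[-9.5,-9.6,30],0],
  [[0,0,35],0],
  [[0,0,32],0],
])

```text
time: 2.23
position: [508.7, -110.5, 160.3]
eef_rot: [180.0, -0.0, 170.1]
contact_force: [-0.5, -0.9, -0.1]
width: 21.5
gripper_force: 0.0
```

send_rows([
  [[0,0,5],0],
  [[0,0,0],0],
  [[0,0,0],0],
  [[0,0,0],0],
  [[0,0,0],0],
])

```text
time: 2.65
position: [509.8, -111.1, 158.8]
eef_rot: [-180.0, 0.2, 170.2]
contact_force: [-0.7, 0.0, 0.6]
width: 21.5
gripper_force: 0.0
```

```bash
python3 - <<'E'
from h import *
from station import imaging,r
m=imaging.camera_model("wrist");p,d=imaging.grab_frame("wrist");np.savez("pics/w2.npz",p=p,d=d,**m)
cv2.imwrite("pics/w2.png",cv2.resize(p[:,:,::-1],(800,600)))
s=r.sense();print(s["position"],s["eef_rot"],s["contact_force"])
t=s["position"];Rm=R.from_euler('xyz',s["eef_rot"],degrees=True).as_matrix()
for z in(54,72.6):print(pix(m,t+Rm@[0,0,z])*800/512)
E
```

```text
[ 509.69882163 -111.09443693  158.47852461] [-1.79980639e+02  1.51548413e-01  1.70154589e+02] [-0.27810553  1.44795662 -0.16065976]
[[403.46864302 424.97964544]]
[[403.15004598 394.12386406]]
```

View pics/w2.png

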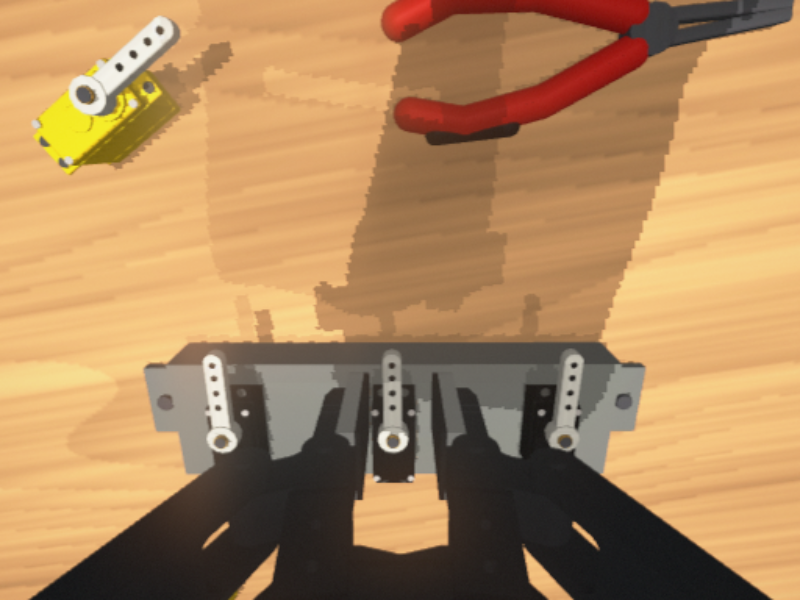

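The fingertips are near row 380, at columns 360 and 440. The middle horn runs from the tip at (392,353) to the shaft at (393,440), slightly left of the gap's middle; the other shafts are at (222,440) and (565,440).

```bash
python3 - <<'E'
from h import *
f=np.load("pics/w2.npz");m={k:f[k] for k in("intrinsics","position","rotation")}
pt=np.array([[392,353],[393,440],[213,356],[222,440],[571,356],[565,440]])*.64
w=ray(m,pt,55)[:,:2];a=np.radians(-9.85);X=np.array([np.cos(a),np.sin(a)]);Y=np.array([-X[1],X[0]])
t=np.array([509.7,-111.1])
for q in w:print(np.round(q,1),"tool dx,dy",np.round([-(q-t)@X,(q-t)@Y],1))
E
```

```text
[ 508.1 -115.3] tool dx,dy [ 0.8 -4.4]
[ 549.6 -122.3] tool dx,dy [-41.3  -4.2]
[ 496.9 -188. ] tool dx,dy [ -0.6 -78. ]
[ 536.9 -196.4] tool dx,dy [-41.4 -79.4]
[522.  -43.2] tool dx,dy [-0.5 69. ]
[562.5 -47.9] tool dx,dy [-41.2  71.3]
```

send_rows([
  [[-3,-4.2,0],0],
  [[0,0,10],0],
  [[0,0,15],0],
  [[0,0,12],0],
  [[0,0,6],0],
])

```text
time: 3.12
position: [510.7, -115.6, 112.0]
eef_rot: [180.0, -0.1, 170.1]
contact_force: [0.0, 0.0, 0.4]
width: 21.8
gripper_force: 0.0
```

send_rows([
  [[0,0,0],0],
  [[0,0,0],0],
  [[0,1,0],0],
  [[0,1,0],0],
  [[0,1,0],0],
])

```text
time: 3.53
position: [512.1, -112.7, 114.4]
eef_rot: [-180.0, 0.0, 170.1]
contact_force: [-0.5, 0.6, -0.3]
width: 21.4
gripper_force: 0.0
```

send_rows([
  [[0,0.5,0],0],
  [[0,0.5,0],0],
  [[0,0.5,0],0],
  [[0,0.5,0],0],
  [[0,0,0],0],
])

```text
time: 3.95
position: [512.2, -110.7, 113.9]
eef_rot: [-180.0, -0.0, 170.1]
contact_force: [-0.1, -0.6, 0.7]
width: 21.2
gripper_force: 0.0
```

send_rows([
  [[0,0.5,0],0],
  [[0,0.5,0],0],
  [[0,0.4,0],0],
  [[0,0.3,0],0],
  [[0,0,0],0],
])

```text
time: 4.37
position: [512.5, -109.1, 113.9]
eef_rot: [180.0, -0.0, 170.1]
contact_force: [-0.2, -0.1, -0.0]
width: 21.2
gripper_force: 0.0
```

```bash
python3 - <<'E'
from h import *
from station import imaging,r
s=r.sense();print(s["position"],s["contact_force"],s["ft_torque"],s["width"])
p,d=imaging.grab_frame("wrist")
cv2.imwrite("pics/w3.png",cv2.resize(p[210:384,150:370,::-1],(660,522)))
E
```

```text
[ 512.47623049 -109.07351045  113.88591369] [-0.17663584 -0.11790503 -0.0197553 ] [ 0.01453474  0.00605976 -0.03015439] 21.207927200355442
```

View pics/w3.png

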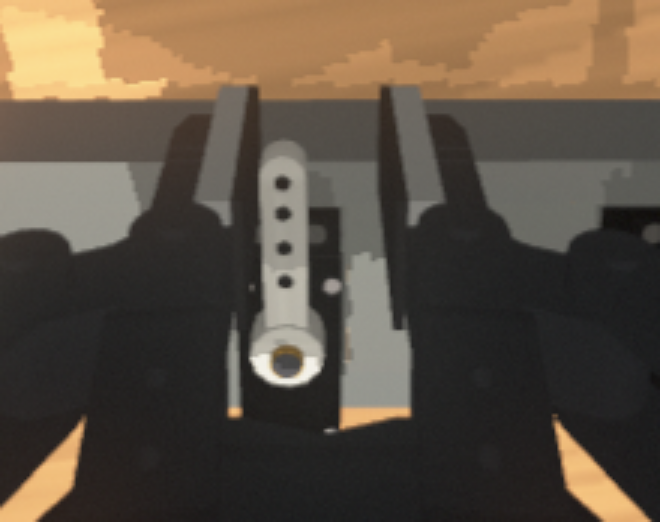

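The horn lies inside the gap and almost against the left pad, with the fingertips below it. I continue in fine steps.

send_rows([
  [[0,0.4,0],0],
  [[0,0.4,0],0],
  [[0,0.4,0],0],
  [[0,0,0],0],
  [[0,0,0],0],
])

```text
time: 4.83
position: [512.7, -107.9, 113.9]
eef_rot: [180.0, -0.0, 170.1]
contact_force: [0.1, -0.7, 0.2]
width: 21.2
gripper_force: 0.0
```

send_rows([
  [[0,0.4,0],0],
  [[0,0.4,0],0],
  [[0,0.3,0],0],
  [[0,0,0],0],
  [[0,0,0],0],
])

```text
time: 5.25
position: [512.9, -106.8, 113.9]
eef_rot: [180.0, -0.0, 170.1]
contact_force: [-0.5, 0.1, -0.1]
width: 21.4
gripper_force: 0.1
```

send_rows([
  [[0,0.4,0],0],
  [[0,0.4,0],0],
  [[0,0,0],0],
  [[0,0,0],0],
  [[0,0,0],0],
])

```text
time: 5.67
position: [513.0, -106.1, 113.9]
eef_rot: [180.0, 0.0, 170.1]
contact_force: [-1.3, -0.6, 0.7]
width: 21.2
gripper_force: 0.1
```

send_rows([
  [[0,0.4,0],0],
  [[0,0.4,0],0],
  [[0,0,0],0],
  [[0,0,0],0],
  [[0,0,0],0],
])

```text
time: 6.08
position: [513.2, -105.3, 113.9]
eef_rot: [180.0, 0.0, 170.1]
contact_force: [0.1, 0.1, 0.5]
width: 21.5
gripper_force: 0.1
```

```bash
python3 - <<'E'
from h import *
from station import imaging,r
s=r.sense();print(s["position"],s["contact_force"],s["ft_torque"],s["width"],s["gripper_force"])
p,d=imaging.grab_frame("wrist")
cv2.imwrite("pics/w4.png",cv2.resize(p[210:384,150:370,::-1],(660,522)))
E
```

```text
[ 513.1586207  -105.26181718  113.90313371] [0.09412445 0.11308201 0.50465165] [0.02910814 0.03737835 0.03952471] 21.52221454257348 0.06342413918901002
```

View pics/w4.png

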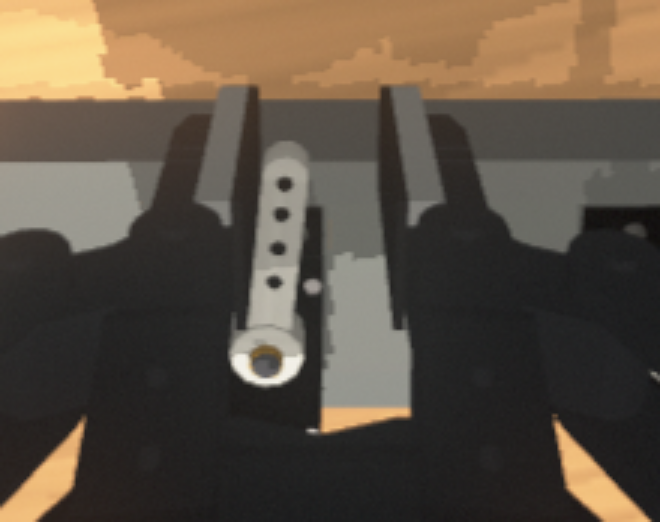

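The horn followed the pad: shaft at (266,360), tip at (288,150), tilted right, with no measurable force. It is already well past a sound servo's play. I continue to the end.

send_rows([
  [[0,0.3,0],0],
  [[0,0.3,0],0],
  [[0,0,0],0],
  [[0,0,0],0],
  [[0,0,0],0],
])

```text
time: 6.55
position: [513.3, -104.7, 113.9]
eef_rot: [180.0, 0.0, 170.1]
contact_force: [-0.2, 0.2, -0.6]
width: 21.5
gripper_force: 0.1
```

send_rows([
  [[0,0.3,0],0],
  [[0,0.3,0],0],
  [[0,0,0],0],
  [[0,0,0],0],
  [[0,0,0],0],
])

```text
time: 6.97
position: [513.3, -104.1, 113.9]
eef_rot: [-180.0, -0.0, 170.1]
contact_force: [-0.5, -0.3, 0.2]
width: 21.6
gripper_force: 0.2
```

send_rows([
  [[0,0.3,0],0],
  [[0,0,0],0],
  [[0,0,0],0],
  [[0,0,0],0],
  [[0,0,0],0],
])

```text
time: 7.38
position: [513.4, -103.8, 113.9]
eef_rot: [-180.0, 0.0, 170.1]
contact_force: [-0.3, -0.5, 0.5]
width: 21.3
gripper_force: 0.4
```

```bash
cat > look.py <<'E'
import sys
from h import *
from station import imaging,r
s=r.sense();m=imaging.camera_model("wrist");p,d=imaging.grab_frame("wrist")
np.savez(f"pics/{sys.argv[1]}.npz",p=p,d=d,**m)
print(np.round(s["position"],2),np.round(s["contact_force"],2),np.round(s["width"],1))
hsv=cv2.cvtColor(p,cv2.COLOR_RGB2HSV)
mk=((hsv[...,2]>110)&(hsv[...,1]<45)).astype(np.uint8)
# horn edges between the pads: row-wise mid of the bright run nearest the picture's middle
out=[]
for row in range(272,312,3):
    c=np.where(mk[row,234:276])[0]+234
    if 8<len(c)<26: out.append((np.median(c),row))
o=ray(m,out,55)[:,:2];v,_,_,_=l=cv2.fitLine(o.astype(np.float32),cv2.DIST_HUBER,0,.01,.01).ravel()[:4] if len(o)>3 else (0,0,0,0)
print(len(o),"horn heading",np.degrees(np.arctan(l[1]/l[0])),l[2:])
E
python3 look.py a1
```

```text
[ 513.41 -103.82  113.9 ] [-0.34 -0.5   0.53] 21.3
8 horn heading -17.734356 [ 521.2001  -112.92148]
```

send_rows([
  [[0,0.3,0],0],
  [[0,0,0],0],
  [[0,0,0],0],
  [[0,0,0],0],
  [[0,0,0],0],
])

```text
time: 7.85
position: [513.4, -103.5, 113.9]
eef_rot: [-180.0, 0.0, 170.1]
contact_force: [-0.6, -1.6, 1.0]
width: 21.2
gripper_force: 0.7
```

send_rows([
  [[0,0.25,0],0],
  [[0,0,0],0],
  [[0,0,0],0],
  [[0,0,0],0],
  [[0,0,0],0],
])

```text
time: 8.27
position: [513.5, -103.3, 113.9]
eef_rot: [-180.0, 0.0, 170.1]
contact_force: [-0.7, -2.2, 1.2]
width: 21.3
gripper_force: 1.0
```

send_rows([
  [[0,0.3,0],0],
  [[0,0,0],0],
  [[0,0,0],0],
  [[0,0,0],0],
  [[0,0,0],0],
])

```text
time: 8.68
position: [513.6, -103.0, 113.9]
eef_rot: [-180.0, 0.0, 170.1]
contact_force: [-0.7, -3.8, 2.0]
width: 21.3
gripper_force: 1.6
```

End of play on the +y side is felt at 3.8 N. Now the other side.

send_rows([
  [[0,-4,0],0],
  [[0,-5,0],0],
  [[0,-4,0],0],
  [[0,-0.5,0],0],
  [[0,0,0],0],
])

```text
time: 9.1
position: [511.1, -116.6, 113.8]
eef_rot: [180.0, -0.0, 170.1]
contact_force: [0.1, 0.4, -0.3]
width: 21.3
gripper_force: 0.0
```

send_rows([
  [[0,-1,0],0],
  [[0,-1,0],0],
  [[0,-1,0],0],
  [[0,-0.5,0],0],
  [[0,0,0],0],
])

```text
time: 9.52
position: [510.6, -119.8, 113.9]
eef_rot: [180.0, 0.0, 170.1]
contact_force: [-0.6, 0.4, 0.8]
width: 21.1
gripper_force: 0.0
```

send_rows([
  [[0,-1,0],0],
  [[0,-1,0],0],
  [[0,-1,0],0],
  [[0,-0.5,0],0],
  [[0,0,0],0],
])

```text
time: 9.93
position: [510.0, -123.3, 113.9]
eef_rot: [-180.0, -0.0, 170.1]
contact_force: [-0.7, -0.2, -0.1]
width: 21.0
gripper_force: 0.0
```

```bash
python3 look.py a2
```

```text
[ 510.   -123.26  113.87] [-0.72 -0.21 -0.14] 21.0
7 horn heading -4.444074 [ 518.93396 -120.52318]
```

send_rows([
  [[0,-0.4,0],0],
  [[0,-0.4,0],0],
  [[0,0,0],0],
  [[0,0,0],0],
  [[0,0,0],0],
])

```text
time: 10.4
position: [509.9, -123.9, 113.9]
eef_rot: [-180.0, 0.0, 170.1]
contact_force: [0.1, -0.5, 0.1]
width: 21.1
gripper_force: 0.0
```

send_rows([
  [[0,-0.3,0],0],
  [[0,0,0],0],
  [[0,0,0],0],
  [[0,0,0],0],
  [[0,0,0],0],
])

```text
time: 10.82
position: [509.9, -124.2, 113.9]
eef_rot: [-180.0, 0.0, 170.1]
contact_force: [0.2, -0.6, -0.1]
width: 21.1
gripper_force: 0.1
```

```bash
python3 look.py a3
```

```text
[ 509.85 -124.24  113.92] [ 0.22 -0.57 -0.12] 21.1
7 horn heading -7.4203343 [ 518.7797  -121.41312]
```

send_rows([
  [[0,-0.3,0],0],
  [[0,-0.2,0],0],
  [[0,0,0],0],
  [[0,0,0],0],
  [[0,0,0],0],
])

```text
time: 11.28
position: [509.7, -124.7, 113.9]
eef_rot: [-180.0, -0.0, 170.1]
contact_force: [-0.3, -0.8, -0.1]
width: 21.5
gripper_force: 0.1
```

send_rows([
  [[0,-0.3,0],0],
  [[0,-0.2,0],0],
  [[0,0,0],0],
  [[0,0,0],0],
  [[0,0,0],0],
])

```text
time: 11.7
position: [509.7, -125.2, 113.9]
eef_rot: [-180.0, 0.0, 170.1]
contact_force: [-0.4, -0.4, -0.7]
width: 21.8
gripper_force: 0.1
```

send_rows([
  [[0,-0.3,0],0],
  [[0,0,0],0],
  [[0,0,0],0],
  [[0,0,0],0],
  [[0,0,0],0],
])

```text
time: 12.12
position: [509.6, -125.5, 113.9]
eef_rot: [-180.0, -0.0, 170.1]
contact_force: [0.2, 1.0, 0.7]
width: 21.4
gripper_force: 0.2
```

send_rows([
  [[0,-0.3,0],0],
  [[0,0,0],0],
  [[0,0,0],0],
  [[0,0,0],0],
  [[0,0,0],0],
])

```text
time: 12.53
position: [509.6, -125.8, 113.9]
eef_rot: [-180.0, 0.0, 170.1]
contact_force: [-0.2, 0.7, 0.8]
width: 21.3
gripper_force: 0.3
```

send_rows([
  [[0,-0.3,0],0],
  [[0,0,0],0],
  [[0,0,0],0],
  [[0,0,0],0],
  [[0,0,0],0],
])

```text
time: 12.95
position: [509.5, -126.1, 113.9]
eef_rot: [-180.0, 0.0, 170.1]
contact_force: [-0.7, 1.2, 1.2]
width: 21.5
gripper_force: 0.6
```

send_rows([
  [[0,-0.3,0],0],
  [[0,0,0],0],
  [[0,0,0],0],
  [[0,0,0],0],
  [[0,0,0],0],
])

```text
time: 13.37
position: [509.5, -126.4, 113.9]
eef_rot: [180.0, 0.0, 170.1]
contact_force: [-0.8, 1.9, 0.5]
width: 21.3
gripper_force: 0.9
```

send_rows([
  [[0,-0.25,0],0],
  [[0,0,0],0],
  [[0,0,0],0],
  [[0,0,0],0],
  [[0,0,0],0],
])

```text
time: 13.78
position: [509.4, -126.6, 113.9]
eef_rot: [180.0, 0.0, 170.1]
contact_force: [0.1, 2.8, 2.6]
width: 21.5
gripper_force: 1.4
```

Middle servo: about 10.6 mm of travel beyond the pad gap, clearly loose. I check the other two as well, starting with pocket 1.

send_rows([
  [[0,6,0],0],
  [[0,6,0],0],
  [[0,0,-9],0],
  [[0,0,-9],0],
  [[0,0,-9],0],
])

```text
time: 14.2
position: [511.6, -114.8, 142.0]
eef_rot: [-180.0, 0.0, 170.2]
contact_force: [0.0, 0.2, -0.1]
width: 21.1
gripper_force: 0.0
```

send_rows([
  [[0,18,0],0],
  [[0,20,0],0],
  [[0,20,0],0],
  [[0,16,0],0],
  [[0,0,0],0],
])

```text
time: 14.62
position: [524.7, -40.0, 142.0]
eef_rot: [180.0, 0.1, 170.2]
contact_force: [0.6, -0.6, 0.5]
width: 21.3
gripper_force: 0.0
```

send_rows([
  [[0,0,0],0],
  [[0,0,9],0],
  [[0,0,9],0],
  [[0,0,9],0],
  [[0,0,0],0],
])

```text
time: 15.03
position: [523.1, -42.4, 111.7]
eef_rot: [-180.0, -0.2, 170.1]
contact_force: [-0.4, 0.6, -0.5]
width: 21.2
gripper_force: 0.0
```

```bash
python3 look.py b1; python3 -c "
from h import *
p=np.load('pics/b1.npz')['p'];cv2.imwrite('pics/b1.png',cv2.resize(p[210:384,150:370,::-1],(660,522)))"
```

```text
[523.1  -42.37 111.68] [-0.45  0.65 -0.5 ] 21.2
12 horn heading -10.606327 [534.0465   -43.634563]
```

View pics/b1.png

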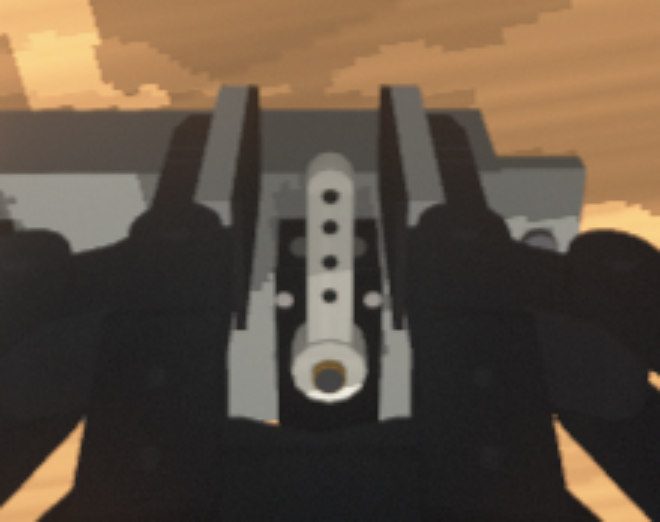

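The horn of pocket 1 lies between the pads, straight, at column 330, near the gap's middle. I rock it +y first.

send_rows([
  [[0,1.5,0],0],
  [[0,1.5,0],0],
  [[0,1,0],0],
  [[0,0,0],0],
  [[0,0,0],0],
])

```text
time: 15.5
position: [525.0, -37.9, 114.1]
eef_rot: [180.0, 0.0, 170.2]
contact_force: [0.4, 0.2, 0.6]
width: 21.3
gripper_force: 0.0
```

send_rows([
  [[0,0.4,0],0],
  [[0,0.4,0],0],
  [[0,0.4,0],0],
  [[0,0,0],0],
  [[0,0,0],0],
])

```text
time: 15.92
position: [525.0, -36.8, 113.9]
eef_rot: [-180.0, 0.0, 170.1]
contact_force: [0.7, -0.1, 0.4]
width: 21.6
gripper_force: 0.0
```

send_rows([
  [[0,0.4,0],0],
  [[0,0.4,0],0],
  [[0,0,0],0],
  [[0,0,0],0],
  [[0,0,0],0],
])

```text
time: 16.33
position: [525.2, -36.0, 113.9]
eef_rot: [-180.0, -0.0, 170.1]
contact_force: [0.3, -0.5, 0.2]
width: 21.3
gripper_force: 0.0
```

send_rows([
  [[0,0.4,0],0],
  [[0,0.4,0],0],
  [[0,0,0],0],
  [[0,0,0],0],
  [[0,0,0],0],
])

```text
time: 16.75
position: [525.3, -35.2, 113.9]
eef_rot: [-180.0, 0.0, 170.1]
contact_force: [-0.1, 0.9, 0.4]
width: 21.5
gripper_force: 0.0
```

send_rows([
  [[0,0.3,0],0],
  [[0,0.3,0],0],
  [[0,0,0],0],
  [[0,0,0],0],
  [[0,0,0],0],
])

```text
time: 17.17
position: [525.4, -34.6, 113.9]
eef_rot: [-180.0, 0.0, 170.1]
contact_force: [0.6, 0.2, 0.5]
width: 21.5
gripper_force: 0.0
```

send_rows([
  [[0,0.3,0],0],
  [[0,0.3,0],0],
  [[0,0,0],0],
  [[0,0,0],0],
  [[0,0,0],0],
])

```text
time: 17.58
position: [525.5, -34.0, 113.9]
eef_rot: [-180.0, -0.0, 170.1]
contact_force: [-0.2, 0.4, -0.4]
width: 21.5
gripper_force: 0.0
```

send_rows([
  [[0,0.2,0],0],
  [[0,0.2,0],0],
  [[0,0,0],0],
  [[0,0,0],0],
  [[0,0,0],0],
])

```text
time: 18.0
position: [525.6, -33.6, 113.9]
eef_rot: [180.0, -0.0, 170.1]
contact_force: [-0.0, -0.1, 0.3]
width: 21.0
gripper_force: 0.1
```

send_rows([
  [[0,0.3,0],0],
  [[0,0.2,0],0],
  [[0,0,0],0],
  [[0,0,0],0],
  [[0,0,0],0],
])

```text
time: 18.42
position: [525.7, -33.2, 113.9]
eef_rot: [-180.0, 0.0, 170.1]
contact_force: [-0.7, -0.5, 0.5]
width: 21.4
gripper_force: 0.3
```

send_rows([
  [[0,0.3,0],0],
  [[0,0,0],0],
  [[0,0,0],0],
  [[0,0,0],0],
  [[0,0,0],0],
])

```text
time: 18.83
position: [525.7, -32.9, 113.9]
eef_rot: [-180.0, 0.0, 170.1]
contact_force: [-0.2, -0.5, 1.5]
width: 21.6
gripper_force: 0.7
```

send_rows([
  [[0,0.3,0],0],
  [[0,0,0],0],
  [[0,0,0],0],
  [[0,0,0],0],
  [[0,0,0],0],
])

```text
time: 19.25
position: [525.8, -32.6, 113.9]
eef_rot: [-180.0, 0.0, 170.1]
contact_force: [-1.0, -2.9, 1.9]
width: 21.3
gripper_force: 1.3
```

send_rows([
  [[0,0.25,0],0],
  [[0,0,0],0],
  [[0,0,0],0],
  [[0,0,0],0],
  [[0,0,0],0],
])

```text
time: 19.67
position: [525.8, -32.4, 113.9]
eef_rot: [-180.0, 0.0, 170.1]
contact_force: [-1.0, -4.0, 2.6]
width: 21.3
gripper_force: 2.0
```

send_rows([
  [[0,-4,0],0],
  [[0,-5,0],0],
  [[0,-4,0],0],
  [[0,0,0],0],
  [[0,0,0],0],
])

```text
time: 20.08
position: [523.5, -45.4, 113.8]
eef_rot: [180.0, -0.0, 170.1]
contact_force: [-0.1, 0.7, 0.2]
width: 21.4
gripper_force: 0.0
```

send_rows([
  [[0,-0.4,0],0],
  [[0,-0.4,0],0],
  [[0,0,0],0],
  [[0,0,0],0],
  [[0,0,0],0],
])

```text
time: 20.5
position: [523.5, -45.8, 113.9]
eef_rot: [180.0, 0.0, 170.1]
contact_force: [-0.0, 0.3, -0.2]
width: 21.4
gripper_force: 0.0
```

send_rows([
  [[0,-0.4,0],0],
  [[0,-0.3,0],0],
  [[0,0,0],0],
  [[0,0,0],0],
  [[0,0,0],0],
])

```text
time: 20.92
position: [523.3, -46.6, 113.9]
eef_rot: [-180.0, -0.0, 170.1]
contact_force: [0.6, 0.8, 0.2]
width: 21.5
gripper_force: 0.0
```

send_rows([
  [[0,-0.3,0],0],
  [[0,-0.3,0],0],
  [[0,0,0],0],
  [[0,0,0],0],
  [[0,0,0],0],
])

```text
time: 21.33
position: [523.2, -47.2, 113.9]
eef_rot: [-180.0, -0.0, 170.1]
contact_force: [-0.2, 0.5, -0.9]
width: 21.7
gripper_force: 0.0
```

send_rows([
  [[0,-0.3,0],0],
  [[0,-0.2,0],0],
  [[0,0,0],0],
  [[0,0,0],0],
  [[0,0,0],0],
])

```text
time: 21.75
position: [523.1, -47.7, 113.9]
eef_rot: [-180.0, -0.0, 170.1]
contact_force: [-0.8, -0.4, 0.5]
width: 21.1
gripper_force: 0.0
```

send_rows([
  [[0,-0.3,0],0],
  [[0,-0.2,0],0],
  [[0,0,0],0],
  [[0,0,0],0],
  [[0,0,0],0],
])

```text
time: 22.17
position: [523.1, -48.2, 113.9]
eef_rot: [-180.0, 0.0, 170.1]
contact_force: [-0.2, 0.8, 0.5]
width: 21.4
gripper_force: 0.1
```

send_rows([
  [[0,-0.3,0],0],
  [[0,0,0],0],
  [[0,0,0],0],
  [[0,0,0],0],
  [[0,0,0],0],
])

```text
time: 22.58
position: [523.0, -48.5, 113.9]
eef_rot: [180.0, -0.0, 170.1]
contact_force: [-0.4, 1.0, -0.2]
width: 20.9
gripper_force: 0.3
```

send_rows([
  [[0,-0.3,0],0],
  [[0,0,0],0],
  [[0,0,0],0],
  [[0,0,0],0],
  [[0,0,0],0],
])

```text
time: 23.0
position: [522.9, -48.8, 113.9]
eef_rot: [-180.0, -0.0, 170.1]
contact_force: [0.0, 0.2, 0.0]
width: 21.0
gripper_force: 0.3
```

send_rows([
  [[0,-0.25,0],0],
  [[0,0,0],0],
  [[0,0,0],0],
  [[0,0,0],0],
  [[0,0,0],0],
])

```text
time: 23.42
position: [522.9, -49.0, 113.9]
eef_rot: [180.0, -0.0, 170.1]
contact_force: [-0.4, 0.7, 0.3]
width: 21.4
gripper_force: 0.6
```

send_rows([
  [[0,-0.25,0],0],
  [[0,0,0],0],
  [[0,0,0],0],
  [[0,0,0],0],
  [[0,0,0],0],
])

```text
time: 23.83
position: [522.9, -49.2, 113.9]
eef_rot: [180.0, -0.0, 170.1]
contact_force: [-0.1, 2.6, 1.1]
width: 21.5
gripper_force: 1.0
```

send_rows([
  [[0,-0.25,0],0],
  [[0,0,0],0],
  [[0,0,0],0],
  [[0,0,0],0],
  [[0,0,0],0],
])

```text
time: 24.25
position: [522.8, -49.5, 113.9]
eef_rot: [180.0, 0.0, 170.1]
contact_force: [-0.8, 3.2, 3.4]
width: 21.7
gripper_force: 1.6
```

Pocket 1: about 4 mm including case slack and flex, so it is sound. Now pocket 3.

send_rows([
  [[0,4,0],0],
  [[0,4.7,0],0],
  [[0,0,-9],0],
  [[0,0,-9],0],
  [[0,0,-9],0],
])

```text
time: 24.67
position: [524.4, -40.9, 142.0]
eef_rot: [-180.0, 0.0, 170.2]
contact_force: [-0.3, 0.3, 0.3]
width: 21.2
gripper_force: 0.0
```

send_rows([
  [[0,-25,0],0],
  [[0,-35,0],0],
  [[0,-35,0],0],
  [[0,-35,0],0],
  [[0,-20,0],0],
])

```text
time: 25.08
position: [498.2, -191.8, 142.1]
eef_rot: [-179.9, 0.1, 170.1]
contact_force: [-0.2, 0.7, -0.2]
width: 21.0
gripper_force: 0.0
```

send_rows([
  [[0,0,0],0],
  [[0,0,0],0],
  [[0,0,0],0],
  [[0,0,0],0],
  [[0,0,0],0],
])

```text
time: 25.5
position: [498.9, -187.8, 141.1]
eef_rot: [-180.0, 0.0, 170.2]
contact_force: [-0.2, -0.8, -0.7]
width: 21.3
gripper_force: 0.0
```

```bash
python3 look.py c1; python3 -c "
from h import *
p=np.load('pics/c1.npz')['p'];cv2.imwrite('pics/c1.png',cv2.resize(p[210:384,150:370,::-1],(660,522)))"
```

```text
[ 498.86 -187.83  141.11] [-0.17 -0.75 -0.67] 21.3
9 horn heading -12.915199 [ 535.40393 -196.05148]
```

View pics/c1.png

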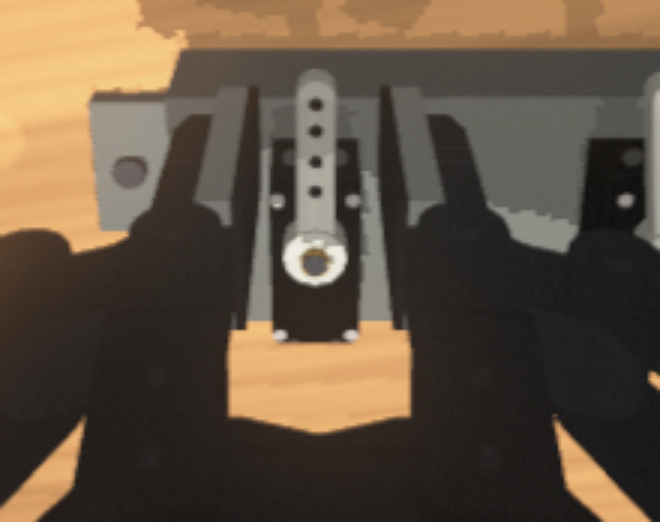

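The horn of pocket 3 (column 315) is straight and centred between the pads (about 247 to 390). I go down and rock it.

send_rows([
  [[0,0,9],0],
  [[0,0,9],0],
  [[0,0,9],0],
  [[0,0,0],0],
  [[0,0,0],0],
])

```text
time: 25.97
position: [498.3, -188.5, 113.0]
eef_rot: [180.0, -0.1, 170.1]
contact_force: [-0.0, 0.1, 1.1]
width: 21.3
gripper_force: 0.0
```

send_rows([
  [[0,1.5,0],0],
  [[0,2,0],0],
  [[0,2,0],0],
  [[0,0,0],0],
  [[0,0,0],0],
])

```text
time: 26.38
position: [499.7, -183.2, 114.1]
eef_rot: [-180.0, 0.0, 170.2]
contact_force: [0.5, -0.3, -0.4]
width: 21.3
gripper_force: 0.0
```

send_rows([
  [[0,0.4,0],0],
  [[0,0.3,0],0],
  [[0,0,0],0],
  [[0,0,0],0],
  [[0,0,0],0],
])

```text
time: 26.8
position: [499.7, -182.6, 113.9]
eef_rot: [-180.0, 0.0, 170.1]
contact_force: [-0.1, -0.6, 0.9]
width: 21.5
gripper_force: 0.0
```

send_rows([
  [[0,0.4,0],0],
  [[0,0.3,0],0],
  [[0,0,0],0],
  [[0,0,0],0],
  [[0,0,0],0],
])

```text
time: 27.22
position: [499.8, -181.9, 113.9]
eef_rot: [180.0, -0.0, 170.1]
contact_force: [-0.3, 0.1, 0.2]
width: 21.3
gripper_force: 0.0
```

send_rows([
  [[0,0.3,0],0],
  [[0,0.2,0],0],
  [[0,0,0],0],
  [[0,0,0],0],
  [[0,0,0],0],
])

```text
time: 27.63
position: [499.9, -181.5, 113.9]
eef_rot: [180.0, -0.0, 170.1]
contact_force: [0.2, 0.1, -0.7]
width: 21.4
gripper_force: 0.1
```

send_rows([
  [[0,0.3,0],0],
  [[0,0,0],0],
  [[0,0,0],0],
  [[0,0,0],0],
  [[0,0,0],0],
])

```text
time: 28.05
position: [499.9, -181.2, 113.9]
eef_rot: [180.0, -0.0, 170.1]
contact_force: [-0.7, -0.8, 0.6]
width: 21.5
gripper_force: 0.2
```

send_rows([
  [[0,0.3,0],0],
  [[0,0,0],0],
  [[0,0,0],0],
  [[0,0,0],0],
  [[0,0,0],0],
])

```text
time: 28.47
position: [500.0, -180.9, 113.9]
eef_rot: [-180.0, 0.0, 170.1]
contact_force: [-0.5, -1.0, 0.6]
width: 21.5
gripper_force: 0.4
```

send_rows([
  [[0,0.3,0],0],
  [[0,0,0],0],
  [[0,0,0],0],
  [[0,0,0],0],
  [[0,0,0],0],
])

```text
time: 28.88
position: [500.1, -180.6, 113.9]
eef_rot: [-180.0, 0.0, 170.1]
contact_force: [0.2, -1.1, 0.9]
width: 21.5
gripper_force: 0.8
```

send_rows([
  [[0,0.3,0],0],
  [[0,0,0],0],
  [[0,0,0],0],
  [[0,0,0],0],
  [[0,0,0],0],
])

```text
time: 29.3
position: [500.1, -180.3, 114.0]
eef_rot: [-180.0, 0.0, 170.1]
contact_force: [-0.4, -3.1, 2.0]
width: 21.6
gripper_force: 1.4
```

send_rows([
  [[0,0.2,0],0],
  [[0,0,0],0],
  [[0,0,0],0],
  [[0,0,0],0],
  [[0,0,0],0],
])

```text
time: 29.72
position: [500.2, -180.1, 113.9]
eef_rot: [-180.0, 0.0, 170.1]
contact_force: [-1.2, -4.2, 2.8]
width: 21.7
gripper_force: 2.0
```

Other end, expected near y = -197.2.

send_rows([
  [[0,-4,0],0],
  [[0,-6,0],0],
  [[0,-5,0],0],
  [[0,0,0],0],
  [[0,0,0],0],
])

```text
time: 30.13
position: [497.4, -195.1, 113.8]
eef_rot: [180.0, -0.0, 170.1]
contact_force: [-0.7, -1.3, -0.4]
width: 21.5
gripper_force: 0.0
```

send_rows([
  [[0,-0.3,0],0],
  [[0,-0.2,0],0],
  [[0,0,0],0],
  [[0,0,0],0],
  [[0,0,0],0],
])

```text
time: 30.55
position: [497.5, -195.2, 113.9]
eef_rot: [180.0, -0.0, 170.1]
contact_force: [0.1, -0.7, 1.3]
width: 21.4
gripper_force: 0.0
```

send_rows([
  [[0,-0.3,0],0],
  [[0,-0.2,0],0],
  [[0,0,0],0],
  [[0,0,0],0],
  [[0,0,0],0],
])

```text
time: 30.97
position: [497.4, -195.8, 113.9]
eef_rot: [-180.0, -0.0, 170.1]
contact_force: [0.2, 0.0, -0.4]
width: 21.2
gripper_force: 0.0
```

send_rows([
  [[0,-0.3,0],0],
  [[0,-0.2,0],0],
  [[0,0,0],0],
  [[0,0,0],0],
  [[0,0,0],0],
])

```text
time: 31.38
position: [497.3, -196.3, 113.9]
eef_rot: [180.0, -0.0, 170.1]
contact_force: [-0.5, 0.5, 0.6]
width: 21.1
gripper_force: 0.2
```

send_rows([
  [[0,-0.3,0],0],
  [[0,0,0],0],
  [[0,0,0],0],
  [[0,0,0],0],
  [[0,0,0],0],
])

```text
time: 31.8
position: [497.3, -196.6, 113.9]
eef_rot: [180.0, -0.0, 170.1]
contact_force: [0.2, 0.8, 0.2]
width: 21.3
gripper_force: 0.4
```

send_rows([
  [[0,-0.3,0],0],
  [[0,0,0],0],
  [[0,0,0],0],
  [[0,0,0],0],
  [[0,0,0],0],
])

```text
time: 32.22
position: [497.2, -196.9, 113.9]
eef_rot: [180.0, -0.0, 170.1]
contact_force: [-1.1, 1.2, 0.2]
width: 21.3
gripper_force: 0.8
```

send_rows([
  [[0,-0.3,0],0],
  [[0,0,0],0],
  [[0,0,0],0],
  [[0,0,0],0],
  [[0,0,0],0],
])

```text
time: 32.63
position: [497.2, -197.1, 113.9]
eef_rot: [180.0, 0.0, 170.1]
contact_force: [-0.4, 2.1, 1.4]
width: 21.5
gripper_force: 1.3
```

send_rows([
  [[0,-0.2,0],0],
  [[0,0,0],0],
  [[0,0,0],0],
  [[0,0,0],0],
  [[0,0,0],0],
])

```text
time: 33.05
position: [497.1, -197.4, 113.9]
eef_rot: [180.0, 0.0, 170.1]
contact_force: [-0.1, 3.7, 2.1]
width: 21.1
gripper_force: 1.9
```

Pocket 3 is also sound. The worn servo is in pocket 2. I move over it with the fingers opened to about 34 mm.

send_rows([
  [[0,4,0],0],
  [[0,4.8,0],0],
  [[0,0,-9],0],
  [[0,0,-12],0],
  [[0,0,-12],0],
])

```text
time: 33.47
position: [498.8, -188.8, 148.2]
eef_rot: [-180.0, 0.0, 170.2]
contact_force: [0.8, -0.3, -0.5]
width: 21.2
gripper_force: 0.0
```

send_rows([
  [[-8,15,0],0],
  [[-12,18,0],0],
  [[-12,20,0],0],
  [[-10,15,0],0],
  [[-6,7,0],0],
], gripper=0.6, squeeze=30)

```text
time: 33.88
position: [560.2, -121.9, 148.4]
eef_rot: [-180.0, 0.1, 170.2]
contact_force: [0.2, -0.5, 0.1]
width: 34.3
gripper_force: 0.0
```

send_rows([
  [[0,0,0],0],
  [[0,0,0],0],
  [[0,0,0],0],
  [[0,0,0],0],
  [[0,0,0],0],
])

```text
time: 34.3
position: [558.3, -123.7, 147.0]
eef_rot: [-180.0, -0.0, 170.1]
contact_force: [-0.3, 0.8, 0.1]
width: 34.1
gripper_force: 0.0
```

```bash
python3 look.py d1; python3 -c "
from h import *
p=np.load('pics/d1.npz')['p'];cv2.imwrite('pics/d1.png',cv2.resize(p[:,:,::-1],(640,480)))"
```

```text
[ 558.31 -123.71  146.98] [-0.28  0.77  0.11] 34.1Traceback (most recent call last):
  File "look.py", line 14, in <module>
    o=ray(m,out,55)[:,:2];v,_,_,_=l=cv2.fitLine(o.astype(np.float32),cv2.DIST_HUBER,0,.01,.01).ravel()[:4] if len(o)>3 else (0,0,0,0)
      ~~~^^^^^^^^^^
  File "h.py", line 6, in ray
    d=np.c_[uv,np.ones(len(uv))]@np.linalg.inv(K).T
      ~~~~~~~~~~~~~~~~~~~~~~~~~~^~~~~~~~~~~~~~~~~~~
ValueError: matmul: Input operand 1 has a mismatch in its core dimension 0, with gufunc signature (n?,k),(k,m?)->(n?,m?) (size 3 is different from 1)
```

View pics/d1.png

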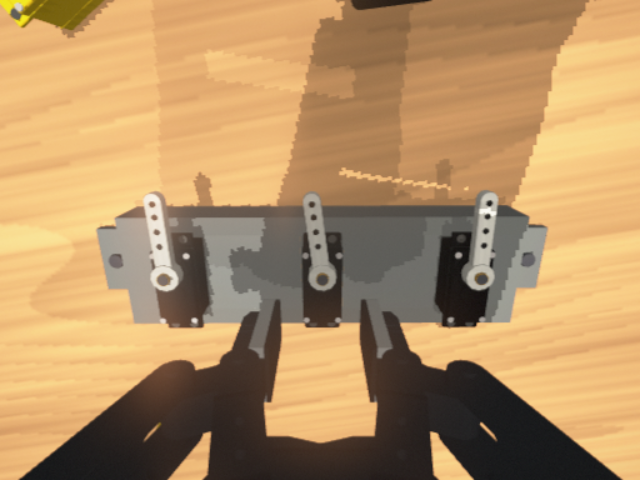

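The case of pocket 2 (column 322) is centred between the pads (278 and 365). Its horn is tilted left, as I left it, and the other horns are straight. I descend and grip.

send_rows([
  [[0,0,10],0],
  [[0,0,12],0],
  [[0,0,12],0],
  [[0,0,8],0],
  [[0,0,3],0],
])

```text
time: 34.77
position: [557.9, -122.8, 99.6]
eef_rot: [180.0, -0.2, 170.1]
contact_force: [0.6, 0.0, 0.3]
width: 34.1
gripper_force: 0.0
```

send_rows([
  [[0,0,0],0],
  [[0,0,0],0],
  [[0,0,0],0],
  [[0,0,0],0],
  [[0,0,0],0],
])

```text
time: 35.18
position: [559.0, -123.1, 102.4]
eef_rot: [-180.0, 0.0, 170.1]
contact_force: [-0.1, 1.0, 0.5]
width: 34.2
gripper_force: 0.0
```

send_rows([
  [[0,0,1.5],0],
  [[0,0,0],0],
  [[0,0,0],0],
  [[0,0,0],0],
  [[0,0,0],0],
], gripper=1)

```text
time: 35.6
position: [559.0, -123.1, 100.7]
eef_rot: [-180.0, 0.0, 170.1]
contact_force: [0.7, -0.2, 3.3]
width: 19.2
gripper_force: 29.9
```

send_rows([
  [[0,0,0],0],
  [[0,0,0],0],
  [[0,0,0],0],
  [[0,0,0],0],
  [[0,0,0],0],
])

```text
time: 36.02
position: [559.0, -123.1, 100.6]
eef_rot: [-180.0, 0.0, 170.1]
contact_force: [0.5, 0.1, 4.8]
width: 19.1
gripper_force: 30.1
```

send_rows([
  [[0,0,-3],0],
  [[0,0,-5],0],
  [[0,0,-8],0],
  [[0,0,-10],0],
  [[0,0,-12],0],
])

```text
time: 36.43
position: [558.2, -122.9, 139.1]
eef_rot: [180.0, -0.1, 170.1]
contact_force: [0.1, 0.8, -1.6]
width: 19.4
gripper_force: 29.6
```

send_rows([
  [[0,0,-16],0],
  [[0,0,-16],0],
  [[0,0,-14],0],
  [[0,0,-8],0],
  [[0,0,-3],0],
])

```text
time: 36.85
position: [559.0, -123.1, 197.4]
eef_rot: [-180.0, 0.1, 170.1]
contact_force: [-1.4, -0.1, -1.5]
width: 19.1
gripper_force: 29.7
```

send_rows([
  [[0,0,0],3.8],
  [[0,0,0],3.8],
  [[0,0,0],3.8],
  [[0,0,0],0],
  [[0,0,0],0],
])

```text
time: 37.27
position: [558.5, -123.0, 195.1]
eef_rot: [-180.0, -0.0, 158.9]
contact_force: [0.4, -0.8, -1.2]
width: 19.5
gripper_force: 29.7
```

```bash
cat > go.py <<'E'
import sys
from h import *
from station import r
s=r.sense();t=np.array(s["position"]);Rm=R.from_euler('xyz',s["eef_rot"],degrees=True).as_matrix()
g=np.array([float(a) for a in sys.argv[1:4]])
print(s["time"],t,s["eef_rot"],"tool shift",np.round(Rm.T@(g-t),1),s["width"])
E
python3 go.py 510.6 311.3 195
```

```text
37.2667 [ 558.50374873 -122.95220634  195.10175501] [-1.79997238e+02 -4.99765743e-02  1.58858851e+02] tool shift [2.013e+02 3.877e+02 3.000e-01] 19.504733912655116
```

send_rows([
  [[5.3,10.2,0],0],
  [[10.6,20.4,0],0],
  [[10.6,20.4,0],0],
  [[10.6,20.4,0],0],
  [[10.6,20.4,0],0],
])

```text
time: 37.68
position: [547.0, -18.5, 195.3]
eef_rot: [-180.0, -0.0, 158.8]
contact_force: [0.3, 0.3, -0.6]
width: 19.2
gripper_force: 29.7
```

send_rows([
  [[10.6,20.4,0],0],
  [[10.6,20.4,0],0],
  [[10.6,20.4,0],0],
  [[10.6,20.4,0],0],
  [[10.6,20.4,0],0],
])

```text
time: 38.1
position: [534.5, 95.8, 195.3]
eef_rot: [-180.0, -0.0, 158.9]
contact_force: [0.7, -1.0, -0.4]
width: 19.4
gripper_force: 29.7
```

send_rows([
  [[10.6,20.4,0],0],
  [[10.6,20.4,0],0],
  [[10.6,20.4,0],0],
  [[10.6,20.4,0],0],
  [[10.6,20.4,0],0],
])

```text
time: 38.52
position: [521.9, 210.0, 195.3]
eef_rot: [-180.0, -0.0, 158.9]
contact_force: [-0.3, 0.0, -0.5]
width: 19.6
gripper_force: 29.7
```

send_rows([
  [[10.6,20.4,0],0],
  [[10.6,20.4,0],0],
  [[10.6,20.4,0],0],
  [[10.6,20.4,0],0],
  [[5.3,10.2,0],0],
])

```text
time: 38.93
position: [510.5, 313.8, 195.3]
eef_rot: [180.0, -0.0, 158.9]
contact_force: [0.0, -0.4, -0.2]
width: 19.4
gripper_force: 29.7
```

send_rows([
  [[0,0,0],0],
  [[0,0,0],0],
  [[0,0,0],0],
  [[0,0,0],0],
  [[0,0,0],0],
])

```text
time: 39.35
position: [511.8, 310.4, 195.4]
eef_rot: [-180.0, -0.0, 158.7]
contact_force: [-0.7, 1.1, -1.1]
width: 19.4
gripper_force: 29.7
```

```bash
python3 - <<'E'
from h import *
from station import imaging
m=imaging.camera_model("wrist");p,d=imaging.grab_frame("wrist")
v=p.copy()
q=pix(m,[[510.6,311.3,3],[499.4,315.6,3]])
for a in q: cv2.drawMarker(v,(int(a[0]),int(a[1])),(255,0,0),0,12,1)
cv2.imwrite("pics/e1.png",cv2.resize(v[:,:,::-1],(800,600)))
E
python3 go.py 510.6 311.3 94
```

```text
39.4 [511.79990914 310.50457187 195.45773413] [-1.79996390e+02  7.87191598e-04  1.58697958e+02] tool shift [  1.4   0.3 101.5] 19.28081868109294
```

View pics/e1.png

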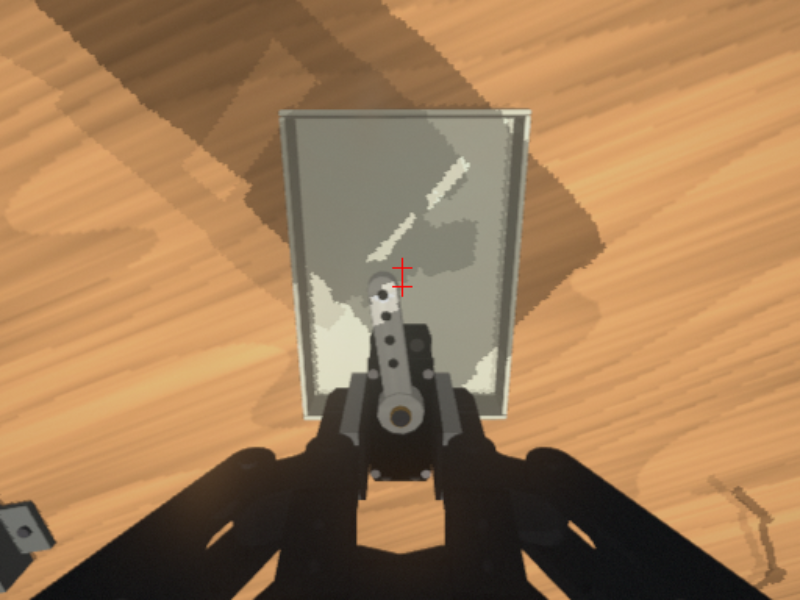

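The servo is held upright and lined up with the tray. The target marks (402,268) and (402,287) lie mid-tray, well inside the walls at columns 290 and 520. I lower it.

send_rows([
  [[1,0,10],0],
  [[0,0,20],0],
  [[0,0,22],0],
  [[0,0,20],0],
  [[0,0,14],0],
])

```text
time: 39.82
position: [509.9, 310.9, 106.9]
eef_rot: [-179.9, -0.1, 158.7]
contact_force: [-0.2, 0.8, -0.9]
width: 19.6
gripper_force: 29.7
```

send_rows([
  [[0,0,6],0],
  [[0,0,3],0],
  [[0,0,0],0],
  [[0,0,0],0],
  [[0,0,0],0],
])

```text
time: 40.23
position: [511.1, 311.8, 101.3]
eef_rot: [179.9, 0.1, 158.7]
contact_force: [-0.1, 0.1, -1.2]
width: 19.6
gripper_force: 29.7
```

send_rows([
  [[0,0,1],0],
  [[0,0,1],0],
  [[0,0,1],0],
  [[0,0,1],0],
  [[0,0,0],0],
])

```text
time: 40.65
position: [510.6, 311.5, 96.2]
eef_rot: [-180.0, -0.0, 158.7]
contact_force: [-0.4, -0.2, -0.9]
width: 19.4
gripper_force: 29.7
```

send_rows([
  [[0,0,0.6],0],
  [[0,0,0.6],0],
  [[0,0,0.6],0],
  [[0,0,0],0],
  [[0,0,0],0],
])

```text
time: 41.07
position: [510.7, 311.6, 94.6]
eef_rot: [-180.0, -0.0, 158.7]
contact_force: [-0.4, 0.6, -0.6]
width: 19.2
gripper_force: 29.7
```

send_rows([
  [[0,0,0.4],0],
  [[0,0,0.3],0],
  [[0,0,0],0],
  [[0,0,0],0],
  [[0,0,0],0],
])

```text
time: 41.48
position: [510.7, 311.6, 93.9]
eef_rot: [-180.0, -0.0, 158.7]
contact_force: [-0.0, 0.0, -1.1]
width: 19.3
gripper_force: 29.7
```

send_rows([
  [[0,0,0.4],0],
  [[0,0,0.3],0],
  [[0,0,0],0],
  [[0,0,0],0],
  [[0,0,0],0],
])

```text
time: 41.9
position: [510.7, 311.6, 93.6]
eef_rot: [180.0, 0.0, 158.7]
contact_force: [-2.0, -1.6, 6.0]
width: 19.1
gripper_force: 30.5
```

send_rows([
  [[0,0,0.3],0],
  [[0,0,0],0],
  [[0,0,0],0],
  [[0,0,0],0],
  [[0,0,0],0],
])

```text
time: 42.32
position: [510.7, 311.6, 93.6]
eef_rot: [180.0, 0.0, 158.7]
contact_force: [-2.8, -0.8, 9.1]
width: 19.4
gripper_force: 30.9
```

On the tray floor. I release and rise.

send_rows([
  [[0,0,-0.5],0],
  [[0,0,0],0],
  [[0,0,0],0],
  [[0,0,0],0],
  [[0,0,0],0],
])

```text
time: 42.73
position: [510.7, 311.6, 93.6]
eef_rot: [180.0, 0.0, 158.7]
contact_force: [-2.6, -0.8, 5.1]
width: 19.4
gripper_force: 30.5
```

send_rows([
  [[0,0,0],0],
  [[0,0,0],0],
  [[0,0,0],0],
  [[0,0,0],0],
  [[0,0,0],0],
], gripper=0.58)

```text
time: 43.15
position: [510.7, 311.5, 93.3]
eef_rot: [-180.0, -0.0, 158.7]
contact_force: [-0.3, 1.4, -0.2]
width: 35.7
gripper_force: 0.0
```

send_rows([
  [[0,0,-3],0],
  [[0,0,-6],0],
  [[0,0,-12],0],
  [[0,0,-20],0],
  [[0,0,-20],0],
])

```text
time: 43.57
position: [510.6, 311.5, 155.9]
eef_rot: [-180.0, -0.0, 158.7]
contact_force: [0.8, -0.5, 0.5]
width: 35.8
gripper_force: 0.0
```

send_rows([
  [[0,0,-25],0],
  [[0,0,-25],0],
  [[0,0,-20],0],
  [[0,0,-10],0],
  [[0,0,0],0],
])

```text
time: 43.98
position: [511.3, 311.9, 237.4]
eef_rot: [179.8, 0.2, 158.7]
contact_force: [-0.3, 0.6, 0.3]
width: 36.1
gripper_force: 0.0
```

```bash
python3 - <<'E'
from h import *
from station import imaging,r
m=imaging.camera_model("wrist");p,d=imaging.grab_frame("wrist")
# heights of the points standing inside the tray, from depth
v,u=np.mgrid[0:384,0:512];K=m["intrinsics"]
c=np.stack([(u-K[0,2])/K[0,0]*d,(v-K[1,2])/K[1,1]*d,d],-1)
w=c@R.from_euler('xyz',m["rotation"],degrees=True).as_matrix().T+m["position"]
a=np.radians(-21.3);q=w[...,:2]-[499.4,315.6];x=q@[np.cos(a),np.sin(a)];y=q@[-np.sin(a),np.cos(a)]
ok=(d>0)&(abs(x)<78)&(abs(y)<53)&(w[...,2]>10)&(w[...,2]<70)
for lo,hi in((38,46),(46,56)):
    k=ok&(w[...,2]>lo)&(w[...,2]<hi)
    print(lo,hi,k.sum(),np.round(np.percentile(x[k],[1,99]),1),np.round(np.percentile(y[k],[1,99]),1),np.median(w[...,2][k]))
s=r.sense();print(s["time"],s["position"],s["width"])
p,d=imaging.grab_frame("top");f0=np.load("pics/top.npz")["p"]
df=cv2.absdiff(p,f0).max(-1);df[df<45]=0
n,l,st,_=cv2.connectedComponentsWithStats(cv2.morphologyEx((df>0).astype(np.uint8),2,np.ones((2,2))))
print([x.tolist() for x in st[1:] if x[4]>6])
E
```

```text
38 46 603 [-15.8  31.8] [-10.   9.] 39.24473826874839
46 56 512 [-37.5   7.9] [-8.3  5.7] 47.9521224838646
44.0333 [510.80195287 311.62944826 235.38636843] 36.05582415834626
[[52, 168, 148, 216, 18972], [287, 191, 8, 11, 65], [286, 211, 5, 5, 16], [0, 295, 77, 89, 3793], [231, 351, 6, 4, 19], [238, 355, 10, 8, 34], [182, 364, 4, 5, 14]]
```

```bash
python3 -c "
from station import workorder
print(workorder.job_done())"
```

```text
the job is handed in; nothing more can be done
None
```

The worn servo was the middle one (pocket 2): its horn swung about 10 mm where the other two moved about 4 mm. I lifted it out and set it upright in the white tray; the other two servos are still seated, nothing else on the desk has moved, and I handed the job in at about 44 s.

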